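Feel for a blind spacer's hole in a slide gauge, then hold it hole-up

ROBOT

A 7-joint arm with a two-finger parallel gripper is mounted at the origin on a cart in front of the work surface, level with it; the furniture and walls round the work are solid. World frame = base frame: x ahead of the robot, y to its left, z up, the work surface at z = 0. Lengths are in m, angles in rad, forces in N, time in s.
With the tool pointing down it reaches from about 0.35 to 0.9 m from the base axis. Payload 8.1 kg.
Tool frame: the origin (TCP) lies midway between the tips of the shut fingers; the grasp point (between the pads) lies 19 mm behind it; z points along the fingers, y is the line along which they close (so a half turn about z gives the same grasp; the last joint's range is limited). The gripper opens to 92 mm and grips with 3 to 60 N. Pads are 19 mm wide; open, the fingers measure 130 mm over their backs; the gripper's body (75 mm by 190 mm) begins 47 mm behind the grasp point.
Start: joints at [1.114, 0.434, 0.025, 1.573, -0.012, 1.134, -0.075], TCP at [0.217, -0.586, 0.227] pointing down, gripper open.
Joint ranges: [-2.62, 2.62], [-0.44, 2.09], [-1.27, 1.32], [0.08, 2.57], [-1.32, 4.46], [0.12, 2], [-2.74, 2.74]. Speed limits (rad/s): [2.22, 2.22, 3.01, 3.01, 3.14, 3.14, 3.14].

INTERFACE

Orientations are given as a rotation vector (axis times angle).
In Python, from cell import arm gives the robot as it stands.
- The arm moves only by the tool send_rows, never from a script. Its argument "increments" is a list of rows, each a list of 3 entries, a list of its own where there are three numbers: the finger opening in cm, from 0 to 9.18, then the shift along the tool's x, y, z in cm, then the turn, a rotation vector about the tool's x, y, z in rad. A call has 1 to 5 rows; each row shifts and turns the commanded pose from where the row before left it, along the tool's axes as they then stand; what a row does not reach is not made up. A row lasts 1/10 s, in which the tool goes at most 50 mm and 8.59 degrees, less where a joint would pass 70% of its speed; a pose out of reach is approached as far as the arm can. A call is refused whole if a number of a shift passes 5 or a number of a turn 0.15, either way. A call with a gripper value outside its range is refused whole. The fingers move at their own pace and stop on an object; "force" is the grip in N (left out, the last holds). Time passes only in rows, so rows that do not move let the fingers close. It gives the time, the measured TCP pose, the force, the opening and the grip force at its end, in the units of the state.
- arm.observe(): the state, without advancing time (a new reading comes with each control period).
- arm.get_image(name): name is "scene" or "top" or "wrist"; returns the picture (420x560x3 uint8, red, green, blue); there is no depth.
- arm.camera_params(name): a dict with "camera_matrix" (3x3 intrinsics, pixels), "R" (3x3) and "t" (3): a world point X has camera coordinates R X + t. Camera axes: x right, y down, z forward; pixel columns grow to the right and rows downward; lengths in m; the calibration is good to about 2 mm. The wrist camera is an equidistant fisheye: a pixel r from the principal point sees the ray r / f radians off the axis. A picture is of the moment at which its call begins: read the wrist's pose just before it. camera_params takes no time and is no camera call; for the wrist camera it gives the pose at the moment of the call.
- arm.sign_off(): hands the job in; it is judged then, once.
The state is a dict: "clock": time; "joints": joint angles; "dq": joint speeds; "joint_efforts": joint torques, N m; "position": TCP position; "ee_rot": TCP orientation; "force": force on the tool from outside, world axes, zero at the start; "ft_torque": the same for the moment, N m; "width": opening from 0.0 (shut) to 1.0 (fully open); "gripper_force": force on a finger pad.
Only numpy, scipy, OpenCV 4.12 (cv2) and the standard library are available. Lean on these libraries where they do the work, as an engineer would, in place of code of your own. Each camera call takes 0.05 s, during which the arm holds its last target. There are 200 camera calls.

TASK

A square blind spacer lies in the nest of the slide gauge, between the fixed anvil and the sliding feeler pin; its drilled end may face either one. Slide the jaw shut until the pin stops and presses on the spacer (it bottoms in the hole, or stops early on the solid end), draw the jaw back so the pin is clear, then take the spacer out, turn it so that its blind hole points straight up, and finish still gripping it, motionless and hole-up, held more than 15 cm above the chest top and touching nothing but the gripper. Do not drop it, leave the identical spare on the gauge's side rest where it is, and do not disturb the roll of tape, the tin and the marker.

Things in the scene. Friction and masses are not known exactly. Their poses are not given: they have to be found in the camera images.
- gauge: fixed slide gauge on the chest top, grey base, steel parts. Origin on its underside below the nest; its y is the slide: movable jaw on the +y side (robot's left), anvil on the -y side; z up. Base 56 mm wide (x), y -56 to +190 mm, 14 mm thick; a tongue on the +x side bears the side rest
- nest (a point): centre of the working nest, 65 mm above the chest top: the middle of the spacer lying there, within about 2 mm. Axes as the gauge. The spacer rests on a bar 24 mm wide (x), 46 mm long (y), 47 mm high, narrower than itself, so fingers can straddle it
- anvil (a point): middle of the anvil's face that looks at the nest (+y), 65 mm above the chest top. Fixed steel block 26 mm wide (x), 14 mm thick (y), its top 6 mm above this point
- side_rest (a point): place of the spare spacer's middle, 65 mm above the chest top, 100 mm from the nest along gauge +x; same resting bar as the nest's
- jaw: sliding jaw with pin and tab, steel; slides along gauge y only and stays where it is left (friction about 2 N). Origin on the pin's axis below the tab. It starts 122 to 152 mm from the nest (152 = fully back); shut, it is about 77 mm from the nest if the pin meets a solid end, 51 mm if it bottoms in a hole (up to 5 mm less as the spacer settles on the anvil)
- jaw_tab (a point): grip point on the jaw's upright steel tab, 12 mm below its top edge, 111 mm above the chest top. Tab 12 mm thick (gauge y), 30 mm wide (x), its top 40 mm above the spacer's; below it the carriage, 40 mm (x) by 30 mm (y), top 5 mm above the spacer's axis. Axes as the gauge
- pin_tip (a point): tip of the jaw's steel feeler pin, 10 mm in diameter, pointing along gauge -y at the height of the spacer's axis and standing 32 mm out of the carriage. 47 mm from the jaw's origin. Axes as the gauge
- spacer_a: plain aluminium blind spacer, square bar 36 x 36 x 60 mm, about 0.2 kg, with a blind hole 18 mm wide, 26 mm deep in the middle of one end only. Origin at its centre; own +x points along the bar out of the drilled end. Lies level in the nest (then it is the work) or on the side rest (then it is the spare): this varies.
- spacer_b: plain aluminium blind spacer, square bar 36 x 36 x 60 mm, about 0.2 kg, with a blind hole 18 mm wide, 26 mm deep in the middle of one end only. Origin at its centre; own +x points along the bar out of the drilled end. Lies level in the nest (then it is the work) or on the side rest (then it is the spare): this varies.
- tape: bystander: roll of black tape lying flat, 90 mm across, 19 mm high; origin under its centre
- tin: bystander: round tin, 75 mm across, 80 mm high; origin under its centre
- marker: bystander: black marker pen lying down, 133 mm long, 16 mm thick; origin under its centre
There are look-alikes about, which are no part of the job. Leave any purple look-alike of the spacer_a alone.

How it is judged:
On the way:
1. the jaw is slid shut and its pin presses on the spacer in the nest: on the solid end, or on the bottom of the hole if that faces the pin (((contact force between jaw and spacer_a above 1 N and y of pin_tip in the frame of nest below 0.01 m and distance between spacer_a and nest below 0.02 m) or (contact force between jaw and spacer_b above 1 N and y of pin_tip in the frame of nest below 0.04 m and distance between spacer_b and nest below 0.02 m))), for 0.2 s.
At the end, for the whole second after the job is handed in: The spacer from the nest is gripped (over 2 N) with its centre over 15 cm above the chest top, hole up within 0.3 rad of vertical, under 5 cm/s, off the gauge; the pin tip is drawn back at least 40 mm from the nest's middle; the spare is within 2 cm of its start (((angle between spacer_a's own x axis and vertical below 0.3 rad and height (world z) of spacer_a above 0.15 m and contact force between the fingers and spacer_a above 2 N and contact force between spacer_a and gauge below 0.2 N and linear speed of spacer_a below 0.05 m/s and y of pin_tip in the frame of nest above 0.04 m and distance between spacer_b and nest above 0.07 m and distance of spacer_b from where it was at the start of the episode below 0.02 m) or (angle between spacer_b's own x axis and vertical below 0.3 rad and height (world z) of spacer_b above 0.15 m and contact force between the fingers and spacer_b above 2 N and contact force between spacer_b and gauge below 0.2 N and linear speed of spacer_b below 0.05 m/s and y of pin_tip in the frame of nest above 0.04 m and distance between spacer_a and nest above 0.07 m and distance of spacer_a from where it was at the start of the episode below 0.02 m))); the arm keeps its last pose, push and grip.
It fails at once if a spacer is dropped or laid on the chest top (height (world z) of any of spacer_a, spacer_b below 0.04 m).
It fails at once if the roll of tape, the tin or the marker is moved by more than 3 cm (distance of any of tape, tin, marker from where it was at the start of the episode above 0.03 m).
It also fails if it takes over 48 s, if anything falls off the work surface, if the arm or the gripper's body presses on something with over 40 N, if the wrist force passes 120 N, or if a joint passes its speed limit or range.

## Working session

There is one attempt and no reset: what is moved stays moved. The work goes in short steps, Python scripts to look and compute and a tool call to move; the robot and the scene stay as the last step left them, time stands still between calls to the robot, and variables do not carry over. Pictures are saved under pics/ and viewed, at most 10 in all, crops included, and the job is handed in when it is done.

Besides the shell and the picture viewer there is one more tool, called in YAML: its name, and indented under it one key for each argument. send_rows: Moves the arm, as the interface text tells. Its arguments: {"type":"object","properties":{"increments":{"type":"array"},"force":{"type":"number"}},"required":["increments"]}

```bash
mkdir -p pics; python3 - <<'E'
from cell import arm
import cv2,numpy as np
s=arm.observe();print(s)
for n in("scene","top"):
    im=arm.get_image(n);cv2.imwrite(f"pics/{n}0.png",im[:,:,::-1])
    p=arm.camera_params(n);print(n,p)
a=cv2.imread("pics/scene0.png");b=cv2.imread("pics/top0.png")
E
```

```text
{'clock': 0.0, 'joints': array([ 1.11437331,  0.43520778,  0.02498835,  1.57412493, -0.01160845,
        1.13398868, -0.07509421]), 'dq': array([ 1.17709758e-03,  1.06598985e-03,  4.19350038e-04, -7.04534532e-04,
       -6.03188818e-04,  8.71107638e-04, -1.76201935e-05]), 'joint_efforts': array([-3.22214055e-04, -6.67855310e+01,  9.84111093e-01, -3.14469302e+01,
       -6.07887260e-02,  4.28579771e-02,  9.12290625e-05]), 'position': array([ 0.21631199, -0.58581549,  0.22594383]), 'ee_rot': array([-3.09107733e+00, -5.52493977e-01,  6.55478553e-04]), 'force': array([ 0.5018486 , -0.56509736,  0.12115518]), 'ft_torque': array([-0.00447464,  0.01370802,  0.0175073 ]), 'gripper_force': 0.0, 'width': 0.9992779313312388}
scene {'camera_matrix': array([[467.55846837,   0.        , 271.3914941 ],
       [  0.        , 467.55846837, 207.61004611],
       [  0.        ,   0.        ,   1.        ]]), 'R': array([[-0.82211488, -0.56921764, -0.01088147],
       [-0.253115  ,  0.38255791, -0.8885844 ],
       [ 0.50996071, -0.7277642 , -0.45858407]]), 't': array([0.54106932, 0.1821237 , 0.86929162])}
top {'camera_matrix': array([[457.70489358,   0.        , 278.63510207],
       [  0.        , 457.70489358, 199.58614085],
       [  0.        ,   0.        ,   1.        ]]), 'R': array([[ 0.00914586, -0.99993528,  0.00676736],
       [-0.99751253, -0.00959632, -0.06983313],
       [ 0.06989355, -0.00611185, -0.99753573]]), 't': array([0.07257382, 0.56680329, 1.04841572])}
```

View pics/scene0.png

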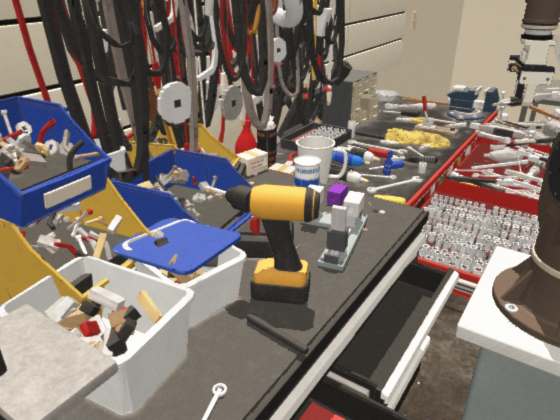

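View pics/top0.png

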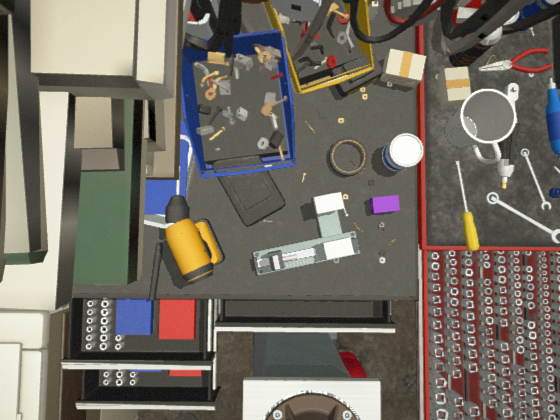

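The top view shows the gauge at px (255–360, 235–272): the work spacer at about (341,247), the spare at about (328,203), and a purple look-alike at (385,204), to be left alone. The tape is at (348,157), the tin at (403,152), and the marker is probably the dark pen at (155,270). The next step is an enlarged crop to confirm.

```bash
cat > h.py <<'E'
import numpy as np,cv2
from cell import arm
def ray(n,uv,z):
    p=arm.camera_params(n);R,t,K=p["R"],p["t"],p["camera_matrix"]
    c=-R.T@t;d=R.T@np.linalg.inv(K)@np.array([uv[0],uv[1],1.]);return c+d*(z-c[2])/d[2]
def proj(n,X):
    p=arm.camera_params(n);q=p["camera_matrix"]@(p["R"]@np.array(X)+p["t"]);return q[:2]/q[2]
E
python3 - <<'E'
from h import *
t=cv2.imread("pics/top0.png")[185:285,240:370];s=cv2.imread("pics/scene0.png")[170:275,305:405]
t=cv2.resize(t,None,fx=5,fy=5,interpolation=cv2.INTER_CUBIC)[:,:]
s=cv2.resize(s,None,fx=5,fy=5,interpolation=cv2.INTER_CUBIC)
cv2.imwrite("pics/ct.png",t);cv2.imwrite("pics/cs.png",s)
print(ray("top",(341,247),.083),ray("top",(328,203),.083),ray("top",(270,262),.05))
E
```

```text
[ 0.45932081 -0.05866181  0.083     ] [ 0.55518435 -0.03013893  0.083     ] [0.42332378 0.09617571 0.05      ]
```

View pics/ct.png

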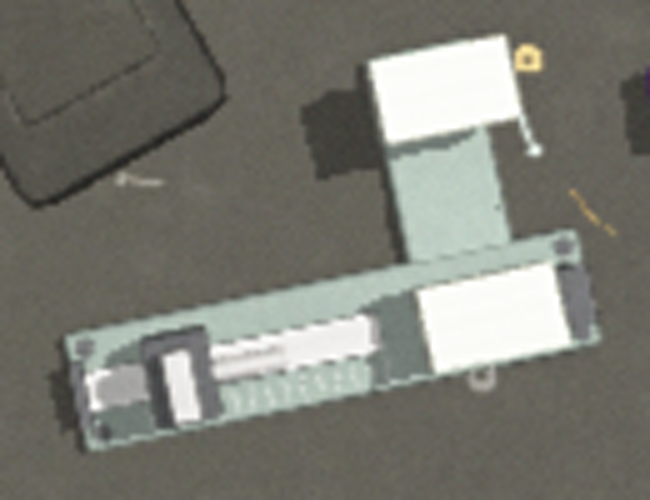

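View pics/cs.png

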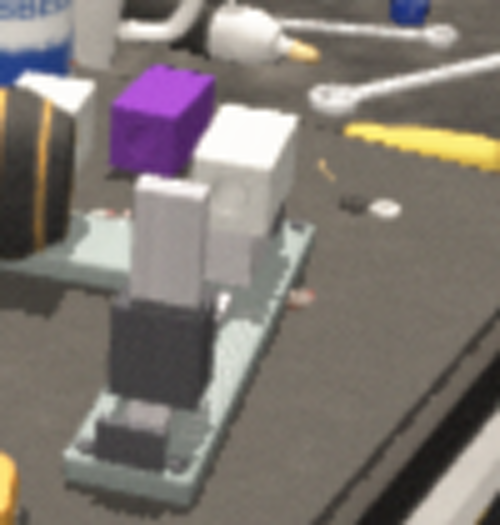

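The crops show the nest spacer at top px (339,249), next to the grey anvil at (355,244), with the jaw tab top at about (277,262). The spare is at (329,203) on the side rest, and the purple block is separate, so I'll leave it alone. The work is the white block on the slide line. A faint ring on its jaw-side end (scene px ~(352,209)) suggests the hole faces the pin; the jaw's stop will settle it.

```bash
python3 - <<'E'
from h import *
from scipy.spatial.transform import Rotation as Ro
im=cv2.imread("pics/top0.png")
m=(im.min(2)>225).astype(np.uint8)
cs,_=cv2.findContours(m[185:285,240:370],cv2.RETR_EXTERNAL,cv2.CHAIN_APPROX_NONE,offset=(240,185))
for c in cs:
    if cv2.contourArea(c)<15: continue
    r=cv2.minAreaRect(c);b=cv2.boxPoints(r)
    z=.083 if cv2.contourArea(c)>200 else .123
    w=np.array([ray("top",q,z)[:2] for q in b]);print(r,cv2.contourArea(c));print("ctr",w.mean(0).round(4),"edges",[(np.linalg.norm(e).round(4),np.degrees(np.arctan2(e[1],e[0])).round(1)) for e in (w[1]-w[0],w[2]-w[1])])
print("tabtop",ray("top",(276.6,262.4),.123))
e=ray("top",(253,252.4),.014);f=ray("top",(356,231),.014);print("base edge",e,f,np.degrees(np.arctan2(*(e-f)[[1,0]])))
print("drill",ray("top",(215,245),.0),ray("top",(215,245),.2))
print(Ro.from_rotvec(arm.observe()["ee_rot"]).as_matrix().round(3))
# scene check
print("scene proj tabtop",proj("scene",ray("top",(276.6,262.4),.123)), "spacer top", proj("scene",ray("top",(338.8,248.6),.083)))
s=cv2.imread("pics/scene0.png")[185:225,340:368];s=cv2.resize(s,None,fx=10,fy=10,interpolation=cv2.INTER_CUBIC)
g=s[:,:,1].astype(float);g=np.clip((g-150)*2.6,0,255).astype(np.uint8);cv2.imwrite("pics/hole.png",g)
E
```

```text
((276.0, 262.0), (12.551432609558105, 3.9223225116729736), 78.69007110595703) 37.0
ctr [0.4282 0.0828] edges [(np.float64(0.0082), np.float64(-78.3)), (np.float64(0.026), np.float64(-168.1))]
((297.99871826171875, 254.36874389648438), (7.107361793518066, 31.57110595703125), 78.11134338378906) 120.0
ctr [0.4445 0.037 ] edges [(np.float64(0.0661), np.float64(-77.7)), (np.float64(0.0148), np.float64(-167.8))]
((338.4098205566406, 248.0716552734375), (16.583843231201172, 27.347890853881836), 78.11134338378906) 405.5
ctr [ 0.457 -0.053] edges [(np.float64(0.0598), np.float64(-77.7)), (np.float64(0.0359), np.float64(-168.1))]
((328.6538391113281, 202.26922607421875), (16.08152198791504, 26.671794891357422), 78.69007110595703) 391.0
ctr [ 0.5568 -0.0316] edges [(np.float64(0.0588), np.float64(-78.1)), (np.float64(0.0353), np.float64(-168.7))]
tabtop [0.42742039 0.08156727 0.123     ]
base edge [0.44278013 0.13635103 0.014     ] [ 0.49463622 -0.10361588  0.014     ] 102.19393546026929
drill [0.45869958 0.22681045 0.        ] [0.46473734 0.20056078 0.2       ]
[[ 0.938  0.346 -0.001]
 [ 0.346 -0.938  0.001]
 [-0.    -0.001 -1.   ]]
scene proj tabtop [339.69109346 205.61057807] spacer top [354.52709699 195.90704496]
```

View pics/hole.png

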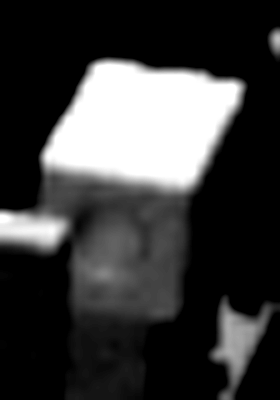

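The contrast crop shows a ring on the +y end of the work spacer, so the hole likely faces the pin. Measured positions:
- **Nest:** about (0.457, -0.053).
- **Gauge y axis:** at 102.2°.
- **Tab:** about (0.428, 0.082), 138 mm from the nest, which fits the 122–152 mm range.
- **Spare:** 100 mm from the nest along +x, as given.

Now swinging toward the tab.

send_rows:
  increments:
    - [9,[4.6,-1.2,0],[0,0,-0.09]]
    - [9,[4.6,-1.2,0],[0,0,-0.09]]
    - [9,[4.6,-1.2,0],[0,0,-0.09]]
    - [9,[4.6,-1.2,0],[0,0,-0.09]]
    - [9,[4.6,-1.2,0],[0,0,-0.09]]

```text
clock: 0.6
position: [0.3839, -0.4173, 0.2264]
ee_rot: [-2.889, -1.234, 0.0]
force: [1.3, -0.1, 0.1]
width: 0.979
gripper_force: 0.0
```

send_rows:
  increments:
    - [6,[4.6,-1.2,0],[0,0,-0.09]]
    - [6,[4.6,-1.2,0],[0,0,-0.09]]
    - [6,[4.6,-1.2,0],[0,0,-0.09]]
    - [6,[4.6,-1.2,0],[0,0,-0.09]]
    - [6,[4.6,-1.2,0],[0,0,-0.09]]

```text
clock: 1.1
position: [0.4599, -0.1941, 0.2265]
ee_rot: [-2.541, -1.848, -0.0]
force: [0.8, -0.1, -0.5]
width: 0.661
gripper_force: 0.0
```

send_rows:
  increments:
    - [6,[4.6,-0.8,0],[0,0,-0.088]]
    - [6,[4.6,-0.8,0],[0,0,-0.088]]
    - [6,[4.6,-0.8,0],[0,0,-0.088]]
    - [6,[4.6,-0.8,0],[0,0,-0.088]]
    - [6,[4.6,-0.8,0],[0,0,-0.088]]

```text
clock: 1.6
position: [0.4519, 0.0373, 0.2266]
ee_rot: [-2.077, -2.357, -0.0]
force: [0.9, 0.3, -0.0]
width: 0.651
gripper_force: 0.0
```

send_rows:
  increments:
    - [6,[4.0,-0.8,2],[0,0,-0.088]]
    - [6,[0,0,2],[0,0,0]]
    - [6,[0,0,0],[0,0,0]]

```text
clock: 1.9
position: [0.4375, 0.0745, 0.1848]
ee_rot: [-1.97, -2.443, 0.005]
force: [-0.4, -0.9, 0.9]
width: 0.654
gripper_force: 0.0
```

```bash
cat >> h.py <<'E'
from scipy.spatial.transform import Rotation as Ro
GY=np.array([-.211,.977,0]);GX=np.array([.977,.211,0])
def rel(P):
    s=arm.observe();R=Ro.from_rotvec(s["ee_rot"]).as_matrix()
    print("pos",s["position"].round(4),"toolx ang",np.degrees(np.arctan2(R[1,0],R[0,0])).round(2),"tilt",np.degrees(np.arccos(-R[2,2])).round(2),"shift cm",(100*R.T@(np.array(P)-s["position"])).round(2),"j",s["joints"].round(2),"t",s["clock"])
E
python3 - <<'E'
from h import *
rel([.428,.082,.094])
im=arm.get_image("wrist");cv2.imwrite("pics/w1.png",im[:,:,::-1])
im=arm.get_image("top");cv2.imwrite("pics/t1.png",im[:,:,::-1])
E
```

```text
pos [0.4375 0.0745 0.1848] toolx ang 102.24 tilt 0.24 shift cm [ 0.93 -0.73  9.09] j [ 0.21  0.25 -0.59  2.01  0.17  0.94 -0.25] t 1.9
```

View pics/w1.png

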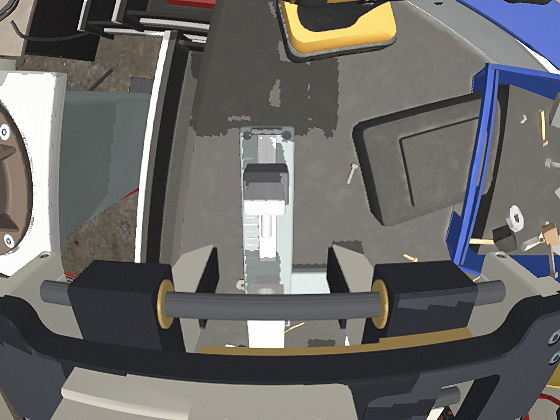

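The wrist view shows the jaw tab and carriage at about px (266,185), the pin at (267,235), and the fingers at (205,275) and (340,275) straddling the slide line. I'll check my tab estimate by projecting it into this view.

```bash
cat >> h.py <<'E'
def fish(X,p=None):
    p=p or arm.camera_params("wrist");q=p["R"]@np.array(X)+p["t"];K=p["camera_matrix"]
    th=np.arctan2(np.hypot(q[0],q[1]),q[2]);a=np.arctan2(q[1],q[0])
    return (K[0,2]+K[0,0]*th*np.cos(a),K[1,2]+K[1,1]*th*np.sin(a))
E
python3 - <<'E'
from h import *
im=cv2.imread("pics/w1.png")
N=np.array([.457,-.053,0])
for d in(.128,.138,.148):
    for z in (.123,.07):
        print(d,z,[np.round(fish(N+GY*(d+e)+GX*x+[0,0,z]),0).tolist() for e in(-.006,.006) for x in(-.015,.015)])
p=arm.camera_params("wrist");print("cam",-p["R"].T@p["t"])
c=cv2.resize(im[115:330,190:350],None,fx=2.7,fy=2.7,interpolation=cv2.INTER_CUBIC)
cv2.imwrite("pics/w1c.png",c)
E
```

```text
0.128 0.123 [[238.0, 229.0], [279.0, 229.0], [238.0, 214.0], [279.0, 214.0]]
0.128 0.07 [[244.0, 207.0], [278.0, 207.0], [244.0, 194.0], [278.0, 194.0]]
0.138 0.123 [[238.0, 217.0], [279.0, 217.0], [237.0, 201.0], [279.0, 201.0]]
0.138 0.07 [[244.0, 197.0], [278.0, 196.0], [244.0, 183.0], [278.0, 183.0]]
0.148 0.123 [[237.0, 204.0], [279.0, 203.0], [237.0, 187.0], [279.0, 187.0]]
0.148 0.07 [[244.0, 186.0], [278.0, 185.0], [243.0, 172.0], [278.0, 172.0]]
cam [0.4229833  0.15504442 0.34525142]
```

View pics/w1c.png

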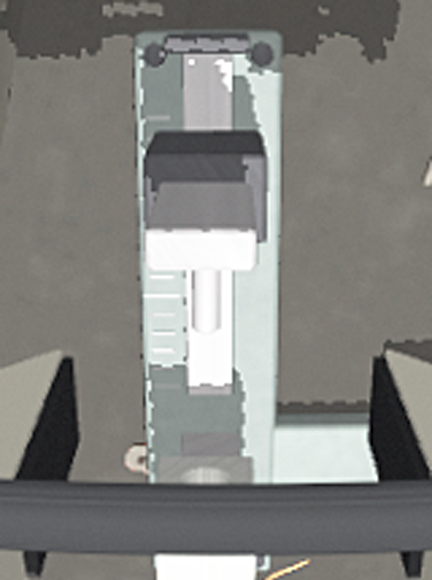

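```bash
python3 - <<'E'
from h import *
s=arm.observe();R=Ro.from_rotvec(s["ee_rot"]).as_matrix()
for y in(-.03,0,.03): print(fish(s["position"]+R[:,1]*y), fish(s["position"]+R[:,1]*y-R[:,2]*.019))
p=arm.camera_params("wrist");print(p["camera_matrix"],(p["R"]@R).round(4))
N=np.array([.457,-.053,0])
print([np.round(fish(N+GY*.19+GX*x+[0,0,.014]),1).tolist() for x in(-.028,.028)])
E
```

```text
(np.float64(216.87029500539057), np.float64(262.7258449998408)) (np.float64(211.10341693043517), np.float64(280.0876832000116))
(np.float64(271.10504129211324), np.float64(263.2460543359698)) (np.float64(270.9666295041892), np.float64(280.9311775660531))
(np.float64(325.4152992968296), np.float64(262.7197330460998)) (np.float64(330.9308938467005), np.float64(280.107330753274))
[[325.1922621    0.         272.27961371]
 [  0.         325.1922621  206.65159737]
 [  0.           0.           1.        ]] [[-7.000e-04  1.000e+00  4.000e-04]
 [-9.526e-01 -6.000e-04 -3.043e-01]
 [-3.043e-01 -6.000e-04  9.526e-01]]
[[234.7, 126.8], [290.0, 126.3]]
```

```bash
python3 - <<'E'
from h import *
rel([.428,.082,.094])
p=arm.camera_params("wrist");im=arm.get_image("wrist");cv2.imwrite("pics/w2.png",im[:,:,::-1])
m=(im.min(2)>225).astype(np.uint8);m[:150]=0;m[225:]=0;m[:,:235]=0;m[:,295:]=0
for r in range(185,225,2):
    q=np.where(m[r])[0]; print(r,(q.min(),q.max(),len(q)) if len(q) else None)
N=np.array([.457,-.053,0])
print([np.round(fish(N+GY*(.138+e)+GX*x+[0,0,.123],p),0).tolist() for e in(-.006,.006) for x in(-.015,.015)])
E
```

```text
pos [0.4394 0.0735 0.1868] toolx ang 102.03 tilt 0.06 shift cm [ 1.07 -0.93  9.28] j [ 0.22  0.25 -0.59  2.    0.17  0.94 -0.25] t 2.0
185 (np.int64(287), np.int64(287), 1)
187 (np.int64(287), np.int64(287), 1)
189 (np.int64(287), np.int64(287), 1)
191 None
193 None
195 None
197 (np.int64(287), np.int64(287), 1)
199 (np.int64(243), np.int64(281), 35)
201 (np.int64(242), np.int64(281), 40)
203 (np.int64(242), np.int64(281), 40)
205 (np.int64(242), np.int64(281), 40)
207 (np.int64(242), np.int64(281), 40)
209 (np.int64(242), np.int64(281), 40)
211 (np.int64(242), np.int64(280), 39)
213 (np.int64(257), np.int64(273), 13)
215 (np.int64(244), np.int64(273), 21)
217 (np.int64(257), np.int64(273), 13)
219 (np.int64(257), np.int64(273), 13)
221 (np.int64(257), np.int64(273), 13)
223 (np.int64(242), np.int64(273), 24)
[[238.0, 217.0], [279.0, 217.0], [237.0, 201.0], [279.0, 201.0]]
```

send_rows:
  increments:
    - [6,[1.3,-0.8,0.2],[0,0,0]]
    - [6,[0,0,3],[0,0,0]]
    - [6,[0,0,3],[0,0,0]]
    - [6,[0,0,2.5],[0,0,0]]
    - [6,[0,0,0.3],[0,0,0]]
  force: 30

```text
clock: 2.55
position: [0.4271, 0.0848, 0.0951]
ee_rot: [-1.975, -2.44, 0.004]
force: [0.1, 0.2, -0.4]
width: 0.653
gripper_force: 0.0
```

send_rows:
  increments:
    - [0,[0,0,0],[0,0,0]]
    - [0,[0,0,0],[0,0,0]]
    - [0,[0,0,0],[0,0,0]]
    - [0,[0,0,0],[0,0,0]]
    - [0,[0,0,0],[0,0,0]]
  force: 30

```text
clock: 3.05
position: [0.4287, 0.085, 0.0974]
ee_rot: [1.975, 2.442, -0.0]
force: [-3.1, -0.9, 8.8]
width: 0.322
gripper_force: 30.0
```

send_rows:
  increments:
    - [0,[-1.2,0,0],[0,0,0]]
    - [0,[-1.2,0,0],[0,0,0]]
    - [0,[-1.2,0,0],[0,0,0]]
    - [0,[-1.2,0,0],[0,0,0]]
    - [0,[-0.7,0,0],[0,0,0]]

```text
clock: 3.55
position: [0.4405, 0.031, 0.0974]
ee_rot: [1.975, 2.442, 0.0]
force: [-3.6, 2.2, 6.6]
width: 0.322
gripper_force: 30.0
```

```bash
python3 - <<'E'
from h import *
s=arm.observe();print(s["position"],s["force"],(s["position"]-[.457,-.053,0])@GY, (s["position"]-[.457,-.053,0])@GX)
E
```

```text
[0.44054574 0.03104448 0.09744851] [-3.64463751  2.16399814  6.64450889] 0.08558330669598026 0.0016575777530123883
```

send_rows:
  increments:
    - [0,[-0.4,0,0],[0,0,0]]
    - [0,[-0.4,0,0],[0,0,0]]
    - [0,[-0.4,0,0],[0,0,0]]
    - [0,[-0.4,0,0],[0,0,0]]
    - [0,[-0.4,0,0],[0,0,0]]

```text
clock: 4.05
position: [0.4446, 0.0122, 0.0974]
ee_rot: [1.975, 2.443, 0.001]
force: [-2.7, 2.2, 6.8]
width: 0.321
gripper_force: 30.0
```

send_rows:
  increments:
    - [0,[-0.4,0,0],[0,0,0]]
    - [0,[-0.4,0,0],[0,0,0]]
    - [0,[-0.4,0,0],[0,0,0]]
    - [0,[-0.3,0,0],[0,0,0]]

```text
clock: 4.45
position: [0.4478, -0.0024, 0.0974]
ee_rot: [1.975, 2.443, 0.001]
force: [-2.3, 3.7, 6.6]
width: 0.327
gripper_force: 30.0
```

send_rows:
  increments:
    - [0,[-0.2,0,0],[0,0,0]]
    - [0,[-0.2,0,0],[0,0,0]]

```text
clock: 4.65
position: [0.4482, -0.0038, 0.0974]
ee_rot: [-1.972, -2.443, -0.004]
force: [-6.2, 16.2, 7.6]
width: 0.327
gripper_force: 30.0
```

send_rows:
  increments:
    - [0,[-0.1,0,0],[0,0,0]]
    - [0,[0,0,0],[0,0,0]]
    - [0,[0,0,0],[0,0,0]]
    - [0,[0,0,0],[0,0,0]]
    - [0,[0,0,0],[0,0,0]]

```text
clock: 5.15
position: [0.4482, -0.0037, 0.0974]
ee_rot: [-1.97, -2.444, -0.004]
force: [-6.8, 14.3, 7.9]
width: 0.323
gripper_force: 30.0
```

The jaw stopped at d≈50 mm with about 14 N, held for over 0.4 s. That means the pin bottomed in the hole, so the hole faces +y. Next is drawing the jaw back.

send_rows:
  increments:
    - [0,[1.0,0,0],[0,0,0]]
    - [0,[2.0,0,0],[0,0,0]]
    - [0,[2.0,0,0],[0,0,0]]
    - [0,[2.0,0,0],[0,0,0]]
    - [0,[2.0,0,0],[0,0,0]]

```text
clock: 5.65
position: [0.4298, 0.08, 0.0974]
ee_rot: [1.976, 2.441, -0.001]
force: [-1.3, -4.3, 6.6]
width: 0.325
gripper_force: 30.0
```

send_rows:
  increments:
    - [0,[0.7,0,0],[0,0,0]]
    - [0,[0,0,0],[0,0,0]]
    - [6,[0,0,0],[0,0,0]]
    - [6,[0,0,0],[0,0,0]]
    - [6,[0,0,-1],[0,0,0]]

```text
clock: 6.15
position: [0.4279, 0.0866, 0.1063]
ee_rot: [-1.975, -2.442, 0.002]
force: [-0.2, -0.4, -1.4]
width: 0.534
gripper_force: 0.0
```

send_rows:
  increments:
    - [6,[0,0,-3],[0,0,0]]
    - [6,[0,0,-3],[0,0,0]]
    - [6,[0,0,-2],[0,0,0]]
    - [6,[0,0,0],[0,0,0]]
    - [6,[0,0,0],[0,0,0]]

```text
clock: 6.65
position: [0.4287, 0.0869, 0.1872]
ee_rot: [1.975, 2.441, 0.001]
force: [-0.7, -0.6, -0.2]
width: 0.653
gripper_force: 0.0
```

```bash
python3 - <<'E'
from h import *
rel([.457,-.053,.19])
im=arm.get_image("top")[:,:,::-1]; cv2.imwrite("pics/t2.png",im)
m=(im.min(2)>225).astype(np.uint8)
cs,_=cv2.findContours(m[185:285,240:370],cv2.RETR_EXTERNAL,cv2.CHAIN_APPROX_NONE,offset=(240,185))
for c in cs:
    if cv2.contourArea(c)<200: continue
    b=cv2.boxPoints(cv2.minAreaRect(c));w=np.array([ray("top",q,.083)[:2] for q in b]);print(w.mean(0).round(4),[np.linalg.norm(e).round(4) for e in (w[1]-w[0],w[2]-w[1])])
E
```

```text
pos [0.4287 0.0869 0.1872] toolx ang 102.05 tilt 0.07 shift cm [-14.27  -0.15  -0.27] j [ 0.2   0.23 -0.61  2.02  0.17  0.93 -0.29] t 6.65
[ 0.4575 -0.0553] [np.float64(0.0594), np.float64(0.0359)]
[ 0.5568 -0.0316] [np.float64(0.0588), np.float64(0.0353)]
```

send_rows:
  increments:
    - [6,[-4,0,0],[0,0,0]]
    - [6,[-4,0,0],[0,0,0]]
    - [6,[-4,0,0],[0,0,0]]
    - [6,[-2.5,0,0],[0,0,0]]
    - [6,[0,0,4],[0,0,0]]

```text
clock: 7.2
position: [0.4621, -0.0589, 0.1485]
ee_rot: [1.979, 2.432, 0.004]
force: [0.9, 0.2, -1.0]
width: 0.656
gripper_force: 0.0
```

send_rows:
  increments:
    - [6,[0,0,3],[0,0,0]]
    - [6,[0,0,3],[0,0,0]]
    - [6,[0,0,2],[0,0,0]]
    - [6,[0,0,1.9],[0,0,0]]
    - [6,[0,0,0],[0,0,0]]

```text
clock: 7.7
position: [0.4563, -0.0545, 0.045]
ee_rot: [-1.971, -2.439, 0.005]
force: [0.0, -0.5, 0.2]
width: 0.655
gripper_force: 0.0
```

```bash
python3 - <<'E'
from h import *
rel([.4575,-.0553,.048]);print(arm.observe()["force"])
E
```

```text
pos [ 0.4563 -0.0545  0.045 ] toolx ang 102.11 tilt 0.35 shift cm [-0.1   0.1  -0.31] j [ 0.34  0.47 -0.44  2.13  0.34  0.62 -0.12] t 7.7
[ 0.02654151 -0.47568528  0.20560489]
```

Well placed, so I'll close on the spacer and lift it.

send_rows:
  increments:
    - [0,[0,0.1,0],[0,0,0]]
    - [0,[0,0,0],[0,0,0]]
    - [0,[0,0,0],[0,0,0]]
    - [0,[0,0,0],[0,0,0]]
    - [0,[0,0,0],[0,0,0]]
  force: 45

```text
clock: 8.2
position: [0.46, -0.0546, 0.0484]
ee_rot: [1.975, 2.442, 0.0]
force: [-1.4, -0.0, 7.9]
width: 0.393
gripper_force: 45.0
```

send_rows:
  increments:
    - [0,[0,0,-1],[0,0,0]]
    - [0,[0,0,-2],[0,0,0]]
    - [0,[0,0,-3],[0,0,0]]
    - [0,[0,0,-3],[0,0,0]]
    - [0,[0,0,-3],[0,0,0]]

```text
clock: 8.7
position: [0.4594, -0.0543, 0.1694]
ee_rot: [-1.975, -2.443, -0.0]
force: [0.8, -0.6, -1.9]
width: 0.389
gripper_force: 45.0
```

Gripped at 36 mm and lifted. Next I'll raise it further and start pitching about tool +y, which takes tool x (the hole) up.

send_rows:
  increments:
    - [0,[0,0,-4],[0,0,0]]
    - [0,[0,0,-4],[0,0,0]]
    - [0,[0,0,-4],[0,0,0]]
    - [0,[0,0,-4],[0,0,0]]
    - [0,[0,0,-1],[0,0,0]]

```text
clock: 9.2
position: [0.4611, -0.0539, 0.3425]
ee_rot: [1.971, 2.439, 0.006]
force: [1.4, 0.4, -2.3]
width: 0.391
gripper_force: 45.0
```

send_rows:
  increments:
    - [0,[0,0,0],[0,0.1,0]]
    - [0,[0,0,0],[0,0.1,0]]
    - [0,[0,0,0],[0,0.1,0]]
    - [0,[0,0,0],[0,0.1,0]]
    - [0,[0,0,0],[0,0.1,0]]

```text
clock: 9.7
position: [0.4595, -0.0546, 0.3377]
ee_rot: [-1.708, -2.112, -0.44]
force: [-0.1, 0.2, -3.4]
width: 0.389
gripper_force: 45.0
```

```bash
cat >> h.py <<'E'
def st():
    s=arm.observe();R=Ro.from_rotvec(s["ee_rot"]).as_matrix();print("pos",s["position"].round(3),"x",R[:,0].round(3),"y",R[:,1].round(3),"z",R[:,2].round(3),"j",s["joints"].round(2),"F",s["force"].round(1),"w",s["width"],"g",s["gripper_force"],s["clock"])
E
python3 -c "
from h import *
st()"
```

```text
pos [ 0.46  -0.055  0.338] x [-0.183  0.856  0.483] y [0.978 0.209 0.001] z [-0.101  0.472 -0.876] j [ 0.71  0.31 -0.5   1.63 -0.31  1.46  0.5 ] F [-0.1  0.2 -3.4] w 0.3890791525205126 g 44.99958800151944 9.7
```

send_rows:
  increments:
    - [0,[0,0,0],[0,0.1,0]]
    - [0,[0,0,0],[0,0.1,0]]
    - [0,[0,0,0],[0,0.1,0]]
    - [0,[0,0,0],[0,0.1,0]]
    - [0,[0,0,0],[0,0.1,0]]

```text
clock: 10.2
position: [0.4597, -0.055, 0.3374]
ee_rot: [-1.413, -1.745, -0.775]
force: [0.8, 0.8, -3.7]
width: 0.39
gripper_force: 45.0
```

```bash
python3 -c "
from h import *
st()"
```

```text
pos [ 0.46  -0.055  0.337] x [-0.112  0.526  0.843] y [0.978 0.208 0.   ] z [-0.176  0.825 -0.537] j [ 0.85  0.56 -0.51  1.58 -0.55  1.65  0.67] F [ 0.8  0.8 -3.7] w 0.39008743591431116 g 44.999008141458035 10.2
```

send_rows:
  increments:
    - [0,[0,0,0],[0,0.1,0]]
    - [0,[0,0,0],[0,0.1,0]]
    - [0,[0,0,0],[0,0.1,0]]
    - [0,[0,0,0],[0,0.1,0]]
    - [0,[0,0,0],[0,0.1,0]]

```text
clock: 10.7
position: [0.4599, -0.055, 0.3371]
ee_rot: [-1.098, -1.355, -1.025]
force: [-0.4, 0.2, -1.6]
width: 0.389
gripper_force: 45.0
```

send_rows:
  increments:
    - [0,[0,0,0],[0,0.06,0]]
    - [0,[0,0,0],[0,0,0]]
    - [0,[0,0,0],[0,0,0]]
    - [0,[0,0,0],[0,0,0]]
    - [0,[0,0,0],[0,0,0]]

```text
clock: 11.2
position: [0.4599, -0.0542, 0.3384]
ee_rot: [-1.06, -1.313, -1.048]
force: [-0.4, 0.9, -2.9]
width: 0.392
gripper_force: 45.0
```

```bash
python3 -c "
from h import *
st()
im=arm.get_image('scene')[:,:,::-1];t=arm.get_image('top')[:,:,::-1]
cv2.imwrite('pics/fin.png',np.hstack([cv2.resize(im[80:290,270:480],(400,400)),cv2.resize(t[120:320,230:430],(400,400))]))
u=proj('top',[.46,-.04,.34]);print(u)"
```

```text
pos [ 0.46  -0.054  0.338] x [-0.004  0.013  1.   ] y [0.978 0.21  0.001] z [-0.21   0.978 -0.013] j [ 0.92  0.87 -0.56  1.6  -0.76  1.82  0.76] F [-0.4  0.9 -2.9] w 0.3916040736469124 g 44.99902529641986 11.2
[352.12423336 251.78925702]
```

View pics/fin.png

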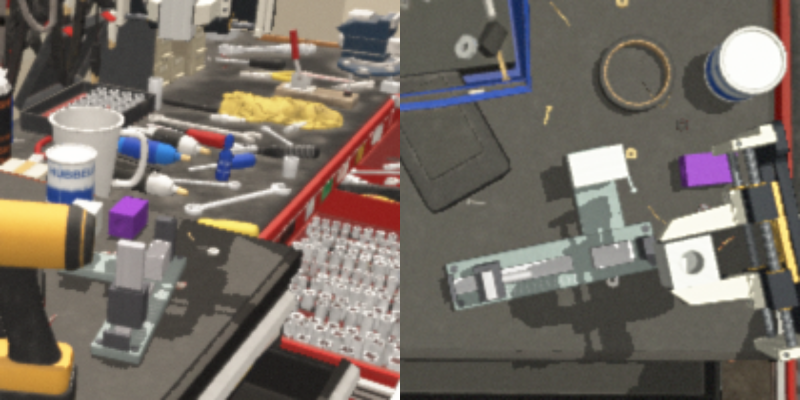

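The top view shows the spacer in the fingers with its hole facing the camera, at crop px (692,262). The nest is empty, the jaw is back, and the spare, tape and tin are where they were. Handing in.

```bash
python3 -c "
from h import *
st();print(arm.sign_off())"
```

```text
pos [ 0.46  -0.054  0.338] x [-0.004  0.012  1.   ] y [0.978 0.21  0.001] z [-0.21   0.978 -0.013] j [ 0.92  0.87 -0.56  1.6  -0.76  1.82  0.76] F [-0.1  0.1 -3. ] w 0.3929805360701499 g 44.998989813029766 11.3
the job is handed in; nothing more can be done
None
```

I handed the job in at 11.3 s: the pin bottomed in the hole at about 14 N, the jaw was drawn back, and the spacer is held hole-up (within about 0.01 rad) at about 0.34 m, with the spare, tape and tin in place in the last view; the marker was not rechecked, and no verdict came back.

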